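Fit the magnifier into its spring-plunger post holder

ROBOT

A 6-joint arm with a two-finger parallel gripper is mounted at the origin on the work surface. World frame = base frame: x ahead of the robot, y to its left, z up, the work surface at z = 0. Lengths are in m, angles in rad, forces in N, time in s.
With the tool pointing down it reaches from about 0.275 to 0.825 m from the base axis. Payload 4.9 kg.
Tool frame: the origin (TCP) lies midway between the tips of the shut fingers; the grasp point (between the pads) lies 19 mm behind it (bot.grip_depth is the distance from the TCP to the grasp point, in m); y points along the fingers, x is the direction in which the jaws open and shut, and the axes are right-handed (so a half turn about y gives the same grasp; the last joint's range is limited). The gripper opens to 85 mm and grips with 20 to 120 N. Pads are 22 mm wide; open, the fingers measure 114 mm over their backs; the gripper's body (76 mm by 85 mm) begins 54 mm behind the grasp point. The pads swing forward as they close: fully open they stand 13 mm farther back than shut.
Start: joints at [-1.467, 0.326, -0.193, 1.052, 0, 1.437], TCP at [0.13, -0.535, 0.231] pointing down, gripper open.
Joint ranges: [-2.65, 2.65], [-0.97, 1.79], [-1.3, 1.35], [-1.93, 2.1], [-1.47, 1.37], [-3.14, 3.14]. Speed limits (rad/s): [2.57, 2.57, 3.14, 3.14, 3.14, 3.14].

INTERFACE

Orientations are given as a unit quaternion [w, x, y, z].
In Python, from cell import bot gives the robot as it stands. Calls block until the motion is done:
- bot.move_pose(position, orientation): joint-space move of the TCP to a pose.
- bot.move_linear(position, speed=0.15, rotation=None, until_force=None): straight line of the TCP; rotation=None keeps the orientation; speed is the mean speed in m/s. With until_force (N) it stops when the force on the tool has changed by that much, and returns True; else False.
- bot.goto_joints(angles): joint-space move.
- bot.set_gripper(opening, grasp_force=None): opening from 0.0 (shut) to 1.0 (fully open); grasp_force is the grip in N (None keeps the last); returns when the fingers have stopped.
- bot.wait(seconds).
- bot.solve_ik(position, orientation): joint angles nearest the present ones, or None.
- bot.camera(name): name is "scene" or "top" or "wrist"; returns the picture (420x560x3 uint8, red, green, blue); there is no depth.
- bot.calibration(name): a dict with "mtx" (3x3 intrinsics, pixels), "k1" (the pictures are not rectified: a ray, as slopes to the right and down, at radius r is drawn at 1 + k1 r^2 times it, then the intrinsics apply), "extrinsics" (4x4, takes a point from world to camera coordinates); the wrist camera has in their place "hand_eye" (4x4, takes a point from camera to tool coordinates, whose origin is the TCP and whose axes are the tool frame's). Camera axes: x right, y down, z forward; pixel columns grow to the right and rows downward; lengths in m; the calibration is good to about 2 mm. A picture is of the moment at which its call begins: read the wrist's pose just before it. calibration takes no time and is no camera call.
A pose or a line that the arm cannot do raises bot.PlanningError and nothing moves.
- bot.close_job(): hands the job in, once; it reports no verdict.
Trained networks look in the newest picture that a camera, given by its name, has taken for a name from the list of things; names that differ only in an ending like _2 or _b are one class to them, and where a whole thing is asked for, a point or a joint stands for the part that bears it (a point fixed in the world has none). Each returns a list of dicts, best first, with "confidence" (0 to 1); they miss things now and then, are a little off and sometimes report something else, mostly with a low value. They report only what shows in the picture. A call takes as long as a camera call.
- bot.search_frame(camera, thing): "bbox" ([left, top, width, height] in pixels, round what is visible of it).
Readings, each from a call of its own:
- bot.read_clock(): time.
- bot.read_joint_positions(): joint angles.
- bot.read_joint_vel(): joint speeds.
- bot.read_joint_efforts(): joint torques, N m.
- bot.read_position(): TCP position.
- bot.read_tool_rot(): TCP orientation.
- bot.read_ft_force(): force on the tool from outside, world axes, zero at the start.
- bot.read_moment(): the same for the moment, N m.
- bot.read_gripper_width(): opening from 0.0 (shut) to 1.0 (fully open).
Only numpy, scipy, OpenCV 4.12 (cv2) and the standard library are available. Lean on these libraries where they do the work, as an engineer would, in place of code of your own. Each camera call takes 0.05 s, during which the arm holds its last target.

TASK

Set up the magnifier for splinter work: lift it out of the organiser and slide its rod gently down into the post holder on the suction base, past the side spring plunger, until its foot rests on the height stop hidden inside, with the lens squarely above the pill dish. Feel your way past the plunger and do not force the foot onto the stop, keep the magnifier upright, leave everything else where it stands, and let go.

Things in the scene. Friction and masses are not known exactly. Their poses are not given: they have to be found in the camera images.
- grip (a point): middle of the magnifier's ribbed black handle, an upright cylinder 20 mm in diameter and 50 mm high at the top of the rod (25 mm of handle above and below this point, then 12 mm more of free height down to the arm's boss). Axes: z up along the rod, x along the arm towards the lens, so its yaw is the lens's direction.
- foot (a point): lower tip of the magnifier's plain steel rod, 169 mm below grip on the rod's axis. The rod is 12 mm in diameter and ends in a half ball; a fixed collar 28 mm wide sits 76 mm above the foot and stays clear of the holder.
- lens (a point): centre of the magnifier's round lens (69 mm across its black rim, 9 mm thick, lying level), 95 mm out from the rod's axis and 126 mm above the foot.
- magnifier: the whole magnifier, about 0.27 kg; origin at the foot, axes as for grip. It starts upright in the organiser's hole (1 to 2 mm wider than the rod), 76 mm deep in it, with its collar resting on the organiser's top; lift it straight up 85 mm or more to free it.
- mouth (a point): centre of the holder's mouth, 104 to 108 mm above the table (its height varies): the upper end of an upright aluminium tube, 30 mm outside diameter, bore 13.2 mm, with a 45 degree countersink 20 mm wide at the top. Axes as for holder.
- holder: the post holder: upright aluminium tube fixed in the neck of the suction base; origin at the mouth (as mouth), z up. The brass plunger barrel sticks out on its +y side; the pill dish stands on its -x side, about 95 mm away.
- base: rubber suction base 76 mm in diameter, held fast to the table, lever on its +x side; origin under its centre, axes as for holder. Inside it a rubber-tipped height-stop screw stands up in the bore, out of sight, its tip set anywhere from 38 to 72 mm below the mouth. The foot is home when it rests on the tip, which gives about 1 mm per 10 N; press with no more than 15 N.
- plunger: round-nosed steel spring plunger in the tube's side, 24.5 mm below the mouth; origin at the centre of its 7 mm nose, which stands about 4 mm into the bore. The rod's foot meets it 23 mm down; pushing past takes a downward force rising to 8 to 15 N, until about 31 mm down, after which it only rubs on the rod (1 to 8 N), gripping it.
- dish: white ceramic pill dish, 76 mm across and 18 mm high, origin at the centre of its underside; stands on the table.
- organiser: white plastic organiser block in which the magnifier is parked, 86 mm high, 60 mm (x) by 54 mm around the hole, with an open pocket of flat things (up to 108 mm high) on its +y side from 27 to 83 mm; origin on the table below the hole's axis; fixed.
- case: navy plastic latch case 105 x 160 x 47 mm, bystander; origin under its centre
- tweezer: stainless tweezer 107 mm long and 9 mm high lying on the table, bystander; origin under its centre
- eyecup: clear plastic eye cup 42 mm across and 42 mm high, bystander; origin under its centre
- tube: yellow plastic tube with a white cap, 125 mm long and 24 mm high, lying, bystander; origin under its centre
- pills: amber pill bottle 42 mm in diameter and 75 mm high, bystander; origin under its centre
- ointment: white ointment jar 52 mm in diameter and 36 mm high, bystander; origin under its centre
- tin: plain metal plaster tin 91 x 63 x 30 mm, bystander; origin under its centre

How it is judged:
On the way, in this order (a step that is already met when the one before it is completed fails the run):
1. the magnifier is lifted out of the organiser, still upright (height (world z) of foot above 0.094 m and angle between magnifier's own z axis and vertical below 0.2 rad), for 0.2 s.
2. the rod has entered the holder and reached the plunger (z of foot in the frame of mouth below -0.022 m and horizontal distance between foot and mouth below 0.003 m), for 0.1 s.
At the end, for the whole second after the job is handed in: The magnifier stands in the post holder, foot resting on the height stop (over 0.5 N, over 36 mm down), upright to 0.06 rad, centred to 3 mm, the plunger pressing on it (over 1 N), lens centre within 25 mm of the dish's centre seen from above, released and at rest (contact force between magnifier and base above 0.5 N and z of foot in the frame of mouth below -0.036 m and horizontal distance between foot and mouth below 0.003 m and angle between the z axis of magnifier and the z axis of holder, either way round below 0.06 rad and contact force between plunger and magnifier above 1 N and horizontal distance between lens and dish below 0.025 m and linear speed of magnifier below 0.01 m/s and contact force between the fingers and magnifier below 0.1 N); the robot touches nothing.
It fails at once if the foot is forced onto the height stop: more than 15 N between the magnifier and the base that carries the stop (contact force between magnifier and base above 15 N).
It fails at once if the magnifier tips over (angle between magnifier's own z axis and vertical above 0.4 rad).
It fails at once if the dish is moved by more than 10 mm (distance of dish from where it was at the start of the episode above 0.01 m).
It fails at once if a bystander is moved by more than 15 mm (distance of any of case, tweezer, eyecup, tube, pills, ointment, tin from where it was at the start of the episode above 0.015 m).
It also fails if it takes over 72 s, if anything falls off the work surface, if the arm or the gripper's body presses on something with over 40 N, if the wrist force passes 120 N, or if a joint passes its speed limit or range.

## Working session

There is one attempt and no reset: what is moved stays moved. The work goes in short steps, each a Python script; the robot and the scene stay as the last script left them, time stands still between calls to the robot, and variables do not carry over. Pictures are saved under pics/ and viewed, and the job is handed in when it is done.

```bash
ls; mkdir -p pics; cat > h.py <<'E'
import numpy as np, cv2
from cell import bot
def save(im,n,s=1.0):
    im=im[:,:,::-1]
    if s!=1: im=cv2.resize(im,None,fx=s,fy=s,interpolation=cv2.INTER_CUBIC)
    cv2.imwrite('pics/'+n+'.png',im)
E
python3 - <<'E'
from h import *
for c in ['scene','top','wrist']:
    im=bot.camera(c); save(im,c+'0',1.4)
    k=bot.calibration(c); print(c,{a:np.round(np.array(b),4).tolist() for a,b in k.items()})
    for t in ['grip','magnifier','lens','mouth','holder','base','plunger','dish','organiser']:
        r=bot.search_frame(c,t)
        print(t,[(np.round(d['bbox'],1).tolist(),round(d['confidence'],2)) for d in r[:2]])
print(bot.read_clock(),bot.read_tool_rot(),bot.grip_depth)
E
```

```text
pics
scene {'mtx': [[450.9798, 0.0, 278.1625], [0.0, 450.9798, 209.7561], [0.0, 0.0, 1.0]], 'k1': -0.0867, 'extrinsics': [[-0.8182, 0.5749, -0.0062, 0.4973], [0.3563, 0.4985, -0.7903, -0.112], [-0.4513, -0.6488, -0.6127, 1.5207], [0.0, 0.0, 0.0, 1.0]]}
grip [([239.2, 146.6, 28.2, 37.8], 0.94)]
magnifier [([238.3, 149.7, 34.6, 38.2], 0.76), ([195.0, 231.3, 66.8, 57.1], 0.57)]
lens [([235.0, 147.6, 31.5, 42.1], 0.82)]
mouth [([346.4, 239.7, 12.6, 30.4], 0.85)]
holder [([346.4, 238.1, 18.4, 31.4], 0.8)]
base [([326.4, 263.5, 38.3, 22.9], 0.61), ([188.1, 190.8, 18.7, 25.4], 0.54)]
plunger [([276.8, 231.7, 13.4, 24.3], 0.17)]
dish [([368.4, 251.6, 28.6, 16.5], 0.74), ([278.3, 232.9, 14.7, 21.7], 0.23)]
organiser [([230.0, 179.9, 47.5, 44.5], 0.83)]
top {'mtx': [[405.8232, 0.0, 287.4916], [0.0, 405.8232, 202.1278], [0.0, 0.0, 1.0]], 'k1': 0.0411, 'extrinsics': [[0.0272, -0.9996, 0.0003, -0.0129], [-0.9761, -0.0267, -0.2158, 0.5933], [0.2157, 0.0056, -0.9764, 1.1394], [0.0, 0.0, 0.0, 1.0]]}
grip [([350.9, 190.0, 41.4, 50.0], 0.61), ([421.6, 235.3, 16.9, 17.8], 0.46)]
magnifier [([352.3, 191.2, 39.4, 52.6], 0.97)]
lens [([354.7, 191.7, 35.5, 53.0], 0.85), ([213.0, 211.7, 26.9, 33.3], 0.32)]
mouth [([213.3, 221.3, 17.1, 12.7], 0.45)]
holder [([208.4, 222.6, 18.4, 12.8], 0.63), ([353.4, 190.8, 36.1, 53.8], 0.3)]
base [([211.7, 213.6, 26.9, 31.1], 0.68)]
plunger [([278.6, 195.5, 13.2, 11.9], 0.29)]
dish [([203.7, 245.6, 24.7, 28.3], 0.82)]
organiser [([324.5, 194.8, 40.8, 31.0], 0.68), ([203.1, 244.4, 28.4, 28.9], 0.36)]
wrist {'mtx': [[360.8046, 0.0, 279.2597], [0.0, 360.8046, 208.2791], [0.0, 0.0, 1.0]], 'k1': 0.0055, 'hand_eye': [[1.0, -0.0002, -0.001, 0.0002], [0.0009, -0.2853, 0.9584, -0.1428], [-0.0005, -0.9584, -0.2853, 0.0731], [0.0, 0.0, 0.0, 1.0]]}
grip []
magnifier []
lens []
mouth []
holder []
base []
plunger []
dish []
organiser []
1.5 [ 0.55579162 -0.55577434  0.43716299 -0.43714881] 0.0187
```

View pics/scene0.png

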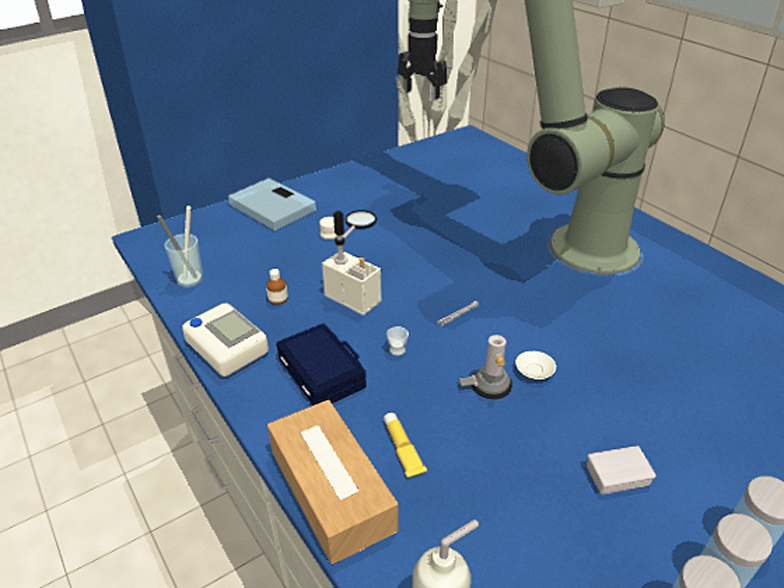

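View pics/top0.png

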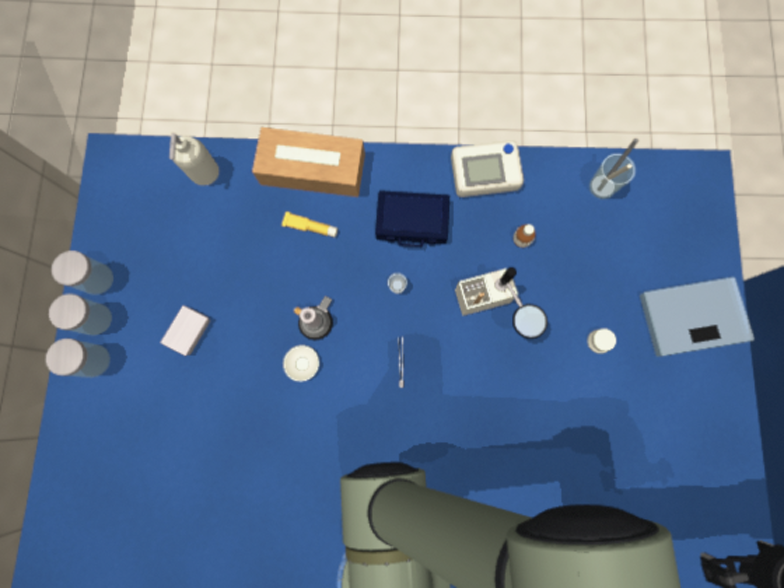

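View pics/wrist0.png

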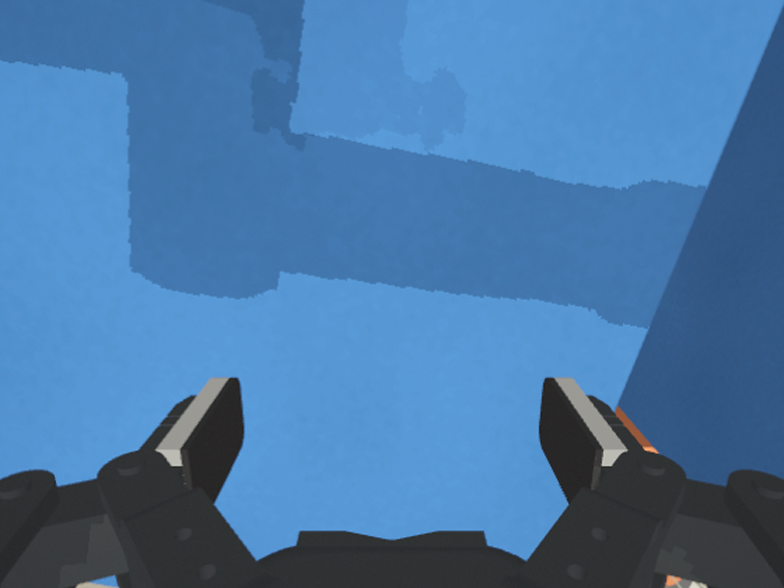

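```bash
cat >> h.py <<'E'
from scipy.optimize import least_squares
def ray(cam,uv,T=None):
    k=bot.calibration(cam); M=np.array(k['mtx']); k1=k['k1']
    d=(np.array(uv,float)-M[:2,2])/M[0,0]; p=d.copy()
    for _ in range(30): p=d/(1+k1*(p@p))
    v=np.array([p[0],p[1],1.0])
    if cam=='wrist':
        E=T@np.array(k['hand_eye'])
    else: E=np.linalg.inv(np.array(k['extrinsics']))
    return E[:3,3],E[:3,:3]@v
def proj(cam,P,T=None):
    k=bot.calibration(cam); M=np.array(k['mtx'])
    X=np.linalg.inv(T@np.array(k['hand_eye'])) if cam=='wrist' else np.array(k['extrinsics'])
    c=X@np.append(P,1); q=c[:2]/c[2]; q=q*(1+k['k1']*(q@q)); return q*M[0,0]+M[:2,2]
def atz(cam,uv,z,T=None):
    o,d=ray(cam,uv,T); return o+d*(z-o[2])/d[2]
def quatR(q):
    from scipy.spatial.transform import Rotation as R
    return R.from_quat([q[1],q[2],q[3],q[0]]).as_matrix()
def Rq(M):
    from scipy.spatial.transform import Rotation as R
    q=R.from_matrix(M).as_quat(); return [q[3],q[0],q[1],q[2]]
def tool():
    T=np.eye(4);T[:3,3]=bot.read_position();T[:3,:3]=quatR(bot.read_tool_rot());return T
E
python3 - <<'E'
from h import *
print(np.round(tool(),3))
t=cv2.imread('pics/top0.png')
s=cv2.imread('pics/scene0.png')
a=cv2.resize(t[230:400,260:560],None,fx=2.6,fy=2.6,interpolation=cv2.INTER_CUBIC)
cv2.imwrite('pics/a.png',a)
b=cv2.resize(s[200:420,300:580],None,fx=2.7,fy=2.7,interpolation=cv2.INTER_CUBIC)
cv2.imwrite('pics/b.png',b)
E
```

```text
[[ 0.236 -0.     0.972  0.13 ]
 [-0.972  0.     0.236 -0.535]
 [-0.    -1.     0.     0.231]
 [ 0.     0.     0.     1.   ]]
```

View pics/a.png

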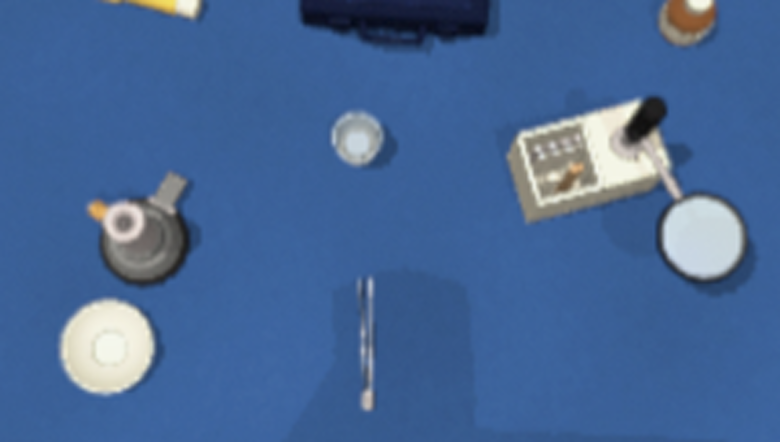

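View pics/b.png

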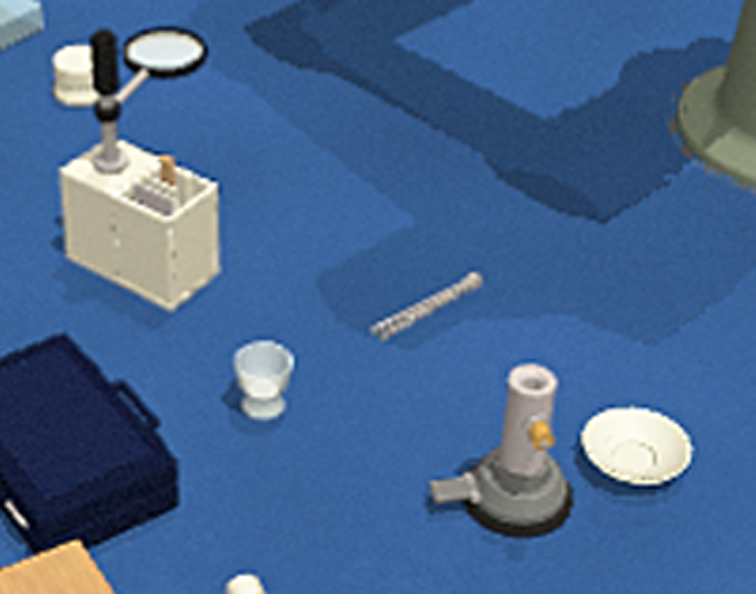

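```bash
cat >> h.py <<'E'
def tri(obs):
    A=np.zeros((3,3));b=np.zeros(3)
    for o,d in obs:
        d=d/np.linalg.norm(d);Q=np.eye(3)-np.outer(d,d);A+=Q;b+=Q@o
    x=np.linalg.solve(A,b); e=[np.linalg.norm(np.cross(x-o,d/np.linalg.norm(d))) for o,d in obs]
    return x,e
E
python3 - <<'E'
from h import *
ta=lambda x,y:((260+x/2.6)/1.4-.35,(230+y/2.6)/1.4-.35)
sb=lambda x,y:((300+x/2.7)/1.4-.35,(200+y/2.7)/1.4-.35)
for n,t,s,z in [('grip',(645,119),(104,63),.179),('lens',(703,237),(166,51),.136),('mouth',(125,222),(532,379),.106),('dishrim',(108,346),(636,447),.018)]:
    x,e=tri([ray('top',ta(*t)),ray('scene',sb(*s))]);print(n,x.round(4),np.round(e,4),atz('top',ta(*t),z).round(4),atz('scene',sb(*s),z).round(4))
E
```

```text
grip [ 0.5905 -0.1998  0.1789] [0.0021 0.0021] [ 0.5888 -0.1983  0.179 ] [ 0.5916 -0.2019  0.179 ]
lens [ 0.5084 -0.2479  0.1379] [0.0004 0.0004] [ 0.5089 -0.2486  0.136 ] [ 0.5065 -0.2502  0.136 ]
mouth [0.513  0.192  0.1086] [0.0004 0.0004] [0.5132 0.1927 0.106 ] [0.511  0.1897 0.106 ]
dishrim [0.4243 0.2154 0.0157] [0.0002 0.0002] [0.424  0.2151 0.018 ] [0.4264 0.2169 0.018 ]
```

```bash
cat >> h.py <<'E'
GRIP=np.array([.5900,-.2000,.179]); MOUTH=np.array([.5123,.1915,.106]); DISH=np.array([.4248,.2158])
def Rot(yaw,s=1):
    # jaw axis along lens direction yaw (s=+1) or opposite
    x=s*np.array([np.cos(yaw),np.sin(yaw),0]); y=np.array([0,0,-1.]); return np.column_stack([x,y,np.cross(x,y)])
YAW0=np.arctan2(-.0481,-.0821); YAW1=np.arctan2(DISH[1]-MOUTH[1],DISH[0]-MOUTH[0])
E
python3 - <<'E'
from h import *
print(np.degrees([YAW0,YAW1]))
for s in (1,-1):
  for p,y in [(GRIP+[0,0,.09],YAW0),(GRIP+[0,0,-.019],YAW0),(GRIP+[0,0,.12],YAW0),(MOUTH+[0,0,.18],YAW1),(MOUTH+[0,0,.08],YAW1)]:
    q=bot.solve_ik(p,Rq(Rot(y,s))); print(s,p,None if q is None else np.round(q,2))
  T=np.eye(4);T[:3,:3]=Rot(YAW0,s);T[:3,3]=GRIP+[0,0,.10]
  print('proj',proj('wrist',GRIP+[0,0,.025],T))
  T=np.eye(4);T[:3,3]=[0,0,.4];T[:3,:3]=Rot(YAW0,s);print('foot in hand',proj('wrist',np.array([0,0,.25]),T),proj('wrist',np.array([0,0,.22]),T))
E
```

```text
[-149.6352042  164.4792663]
1 [ 0.59  -0.2    0.269] [-0.45  0.45  0.08  1.21  0.   -2.55]
1 [ 0.59 -0.2   0.16] [-0.45  0.51 -0.09  0.96  0.   -2.55]
1 [ 0.59  -0.2    0.299] [-0.45  0.44  0.14  1.28  0.   -2.55]
1 [0.5123 0.1915 0.286 ] [ 0.22  0.29 -0.1   1.18  0.   -1.08]
1 [0.5123 0.1915 0.186 ] [ 0.22  0.35 -0.27  0.94  0.   -1.08]
proj [279.37829065 220.75816903]
foot in hand [279.43131382 192.17335292] [279.44606172 184.22368206]
-1 [ 0.59  -0.2    0.269] [-0.45  0.45  0.08  1.21  0.    0.6 ]
-1 [ 0.59 -0.2   0.16] [-0.45  0.51 -0.09  0.96  0.    0.6 ]
-1 [ 0.59  -0.2    0.299] [-0.45  0.44  0.14  1.28  0.    0.6 ]
-1 [0.5123 0.1915 0.286 ] [ 0.22  0.29 -0.1   1.18  0.    2.06]
-1 [0.5123 0.1915 0.186 ] [ 0.22  0.35 -0.27  0.94  0.    2.06]
proj [279.37829065 220.75816903]
foot in hand [279.43131382 192.17335292] [279.44606172 184.22368206]
```

```bash
python3 - <<'E'
from h import *
bot.move_pose(GRIP+[0,0,.10],Rq(Rot(YAW0,-1)))
T=tool(); im=bot.camera('wrist'); save(im,'w1',1.4); np.save('T1.npy',T)
print(T.round(4), bot.read_clock())
for t in ['grip','lens','magnifier']:
    print(t,[(np.round(d['bbox'],1).tolist(),round(d['confidence'],2)) for d in bot.search_frame('wrist',t)[:2]])
print(proj('wrist',GRIP+[0,0,.025],T),proj('wrist',GRIP+[0,0,-.025],T))
L=GRIP+[.095*np.cos(YAW0),.095*np.sin(YAW0),-.043]; print(proj('wrist',L,T))
E
```

```text
[[ 8.637e-01 -3.000e-04 -5.040e-01  5.895e-01]
 [ 5.040e-01 -2.000e-04  8.637e-01 -2.010e-01]
 [-4.000e-04 -1.000e+00 -1.000e-04  2.789e-01]
 [ 0.000e+00  0.000e+00  0.000e+00  1.000e+00]] 3.6
grip [([123.2, 154.0, 177.2, 82.6], 0.7)]
lens [([123.1, 152.2, 175.1, 87.5], 0.93)]
magnifier [([122.0, 150.9, 175.7, 86.3], 0.76)]
[280.05185155 218.96893726] [279.90047245 198.56316279]
[163.33929087 193.08707875]
```

View pics/w1.png

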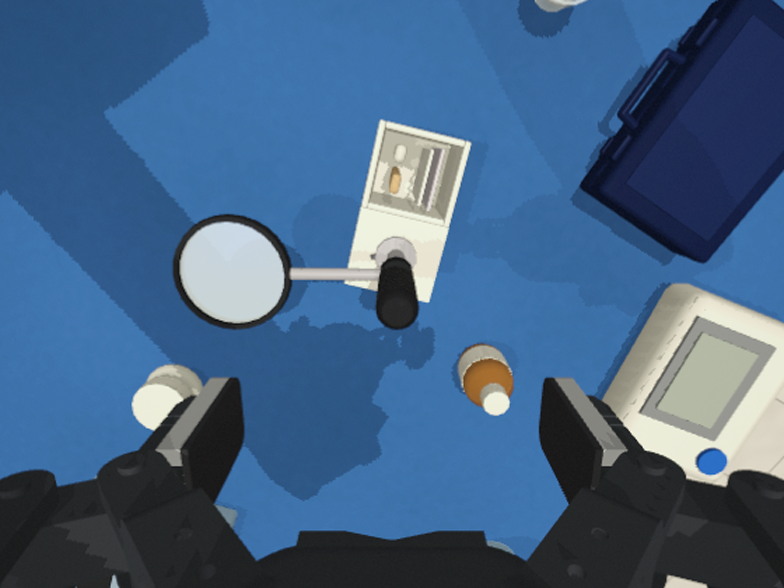

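```bash
python3 - <<'E'
from h import *
T=np.load('T1.npy')
print(tool()[:3,3])
im=bot.camera('wrist')
g=im[190:250,255:315].min(axis=2) if 0 else cv2.cvtColor(im,cv2.COLOR_RGB2GRAY)
m=(g<45).astype(np.uint8); m[:, :250]=0;m[:,320:]=0;m[245:]=0
n,l,st,c=cv2.connectedComponentsWithStats(m); print([(s.tolist()) for s in st[1:] if s[4]>50])
ys,xs=np.nonzero(m[180:240]); 
for r in range(196,238,3):
    x=np.nonzero(m[r])[0]; print(r,x.min() if len(x) else None,x.max() if len(x) else None)
E
```

```text
[ 0.589637   -0.20085636  0.27898101]
[[268, 184, 30, 51, 1209]]
196 271 293
199 271 294
202 270 294
205 270 295
208 269 295
211 269 296
214 269 296
217 268 297
220 268 297
223 269 297
226 270 296
229 271 294
232 275 291
235 None None
```

```bash
python3 - <<'E'
from h import *
T=tool(); print(atz('wrist',(282.8,220),.204,T), atz('wrist',(165.7,193.6),.136,T))
E
```

```text
[ 0.59206992 -0.19942023  0.204     ] [ 0.51010462 -0.2471701   0.136     ]
```

```bash
python3 - <<'E'
from h import *
G=np.array([.5918,-.1995,.179]); R=Rot(YAW0,-1)
bot.move_linear(G+[.0004,.0009,-.018],speed=.1,rotation=Rq(R))
print(tool()[:3,3],bot.read_ft_force())
bot.set_gripper(0.0,grasp_force=60)
print(tool()[:3,3],bot.read_gripper_width(),bot.read_ft_force(),bot.read_moment(),bot.read_clock())
save(bot.camera('wrist'),'w2',1.4)
E
```

```text
[ 0.59267357 -0.19882262  0.16175837] [ 0.007561   0.124757  -0.2152359]
[ 0.59199351 -0.19883611  0.16122089] 0.21857026701078924 [-1.77953147 -0.0897679   2.20295276] [-0.15708982  0.45887415 -0.00680287] 5.7583
```

View pics/w2.png

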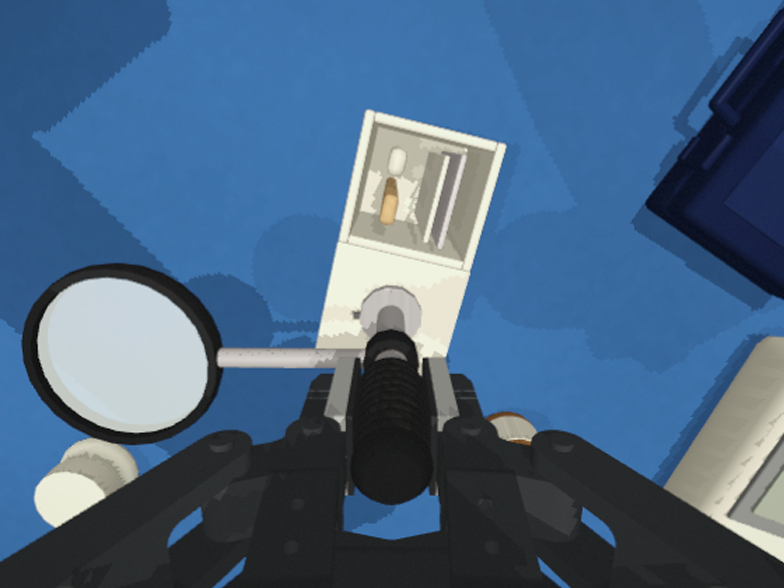

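```bash
python3 - <<'E'
from h import *
p=tool()[:3,3]
bot.move_linear(np.array([.5921,-.1987,.296]),speed=.08)
bot.wait(.3)
T=tool();print(T[:3,3],bot.read_ft_force(),bot.read_moment(),bot.read_gripper_width(),bot.read_clock())
save(bot.camera('wrist'),'w3',1.4); save(bot.camera('scene')[80:240,180:300],'s3',4)
# predicted features
g=T[:3,3]+T[:3,1]*-.0187
print('foot',proj('wrist',g-[0,0,.169],T)*1.4,'collar',proj('wrist',g-[0,0,.093],T)*1.4,'lens',proj('wrist',g-T[:3,0]*.095-[0,0,.043],T)*1.4)
E
```

```text
[ 0.59204206 -0.198664    0.29587886] [ 0.04291365  0.59038669 -1.82656143] [ 0.01976664  0.02149243 -0.01354231] 0.22079953749377895 7.95
foot [390.17699212 268.07282146] collar [390.00569688 308.37438101] lens [123.89337984 352.87816388]
```

View pics/w3.png

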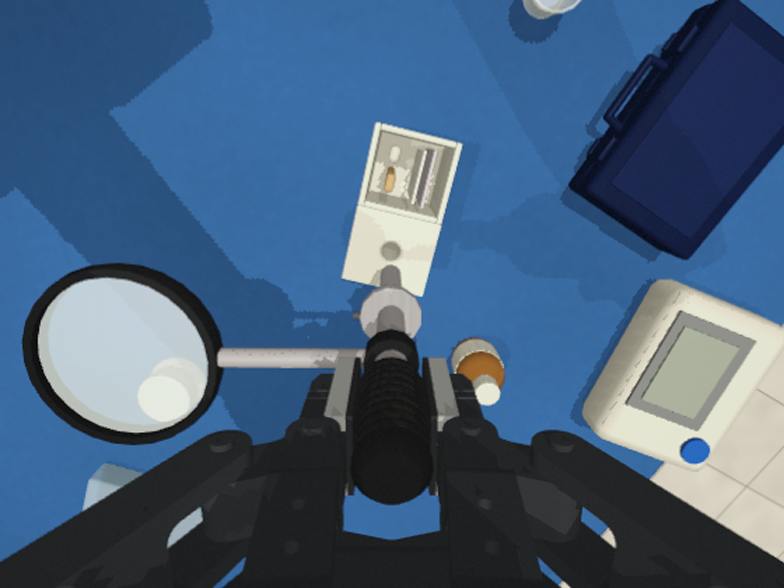

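View pics/s3.png

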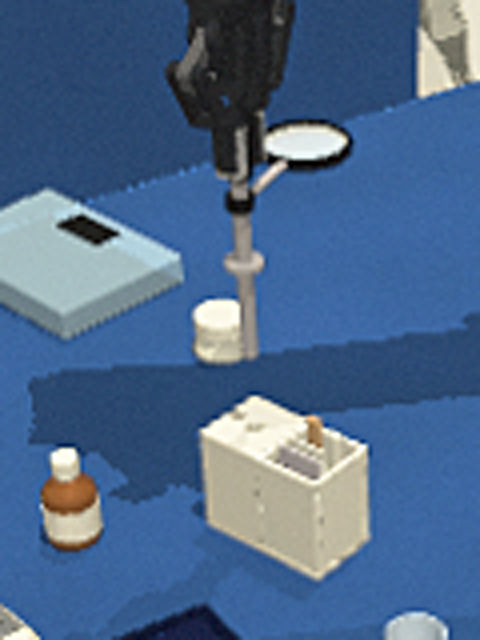

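```bash
python3 - <<'E'
from h import *
R=Rot(YAW1,-1)
bot.move_linear(np.array([MOUTH[0],MOUTH[1],.302]),speed=.13,rotation=Rq(R))
bot.wait(.5)
T=tool();np.save('T4.npy',T);im=bot.camera('wrist');save(im,'w4',1.4);np.save('w4.npy',im)
save(im[150:270,230:350],'w4c',5); im=bot.camera('top');save(im[150:280,170:300],'t4',5);im=bot.camera('scene');save(im[120:290,300:440],'s4',4)
print(T[:3,3],bot.read_ft_force(),bot.read_moment(),bot.read_clock())
print((R-T[:3,:3]).round(4))
g=T[:3,3]+T[:3,1]*-.0187
print('foot',proj('wrist',T[:3,3]-[0,0,.151],T),'mouth',proj('wrist',MOUTH,T),'lens',proj('wrist',g-T[:3,0]*.095-[0,0,.043],T))
for t in ['mouth','dish']:
    print(t,[(np.round(d['bbox'],1).tolist(),round(d['confidence'],2)) for d in bot.search_frame('wrist',t)[:2]])
E
```

```text
[0.51228638 0.1914571  0.30197536] [ 0.07262405 -0.23475548 -1.9974435 ] [-0.00921328 -0.1229383   0.02525059] 11.9167
[[ 0.      0.0001 -0.    ]
 [ 0.      0.      0.    ]
 [ 0.0001 -0.      0.    ]]
foot [278.83373757 191.69218215] mouth [278.8965081  180.33842419] lens [ 88.72250632 252.66672816]
mouth [([262.7, 138.6, 34.7, 56.3], 0.65)]
dish [([174.1, 132.9, 61.5, 64.0], 0.76), ([450.6, 203.0, 106.1, 132.2], 0.31)]
```

View pics/w4.png

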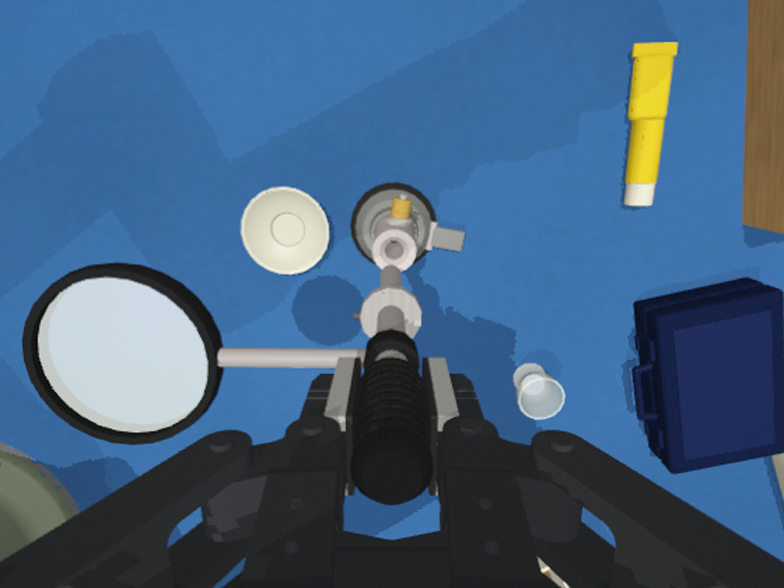

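View pics/w4c.png

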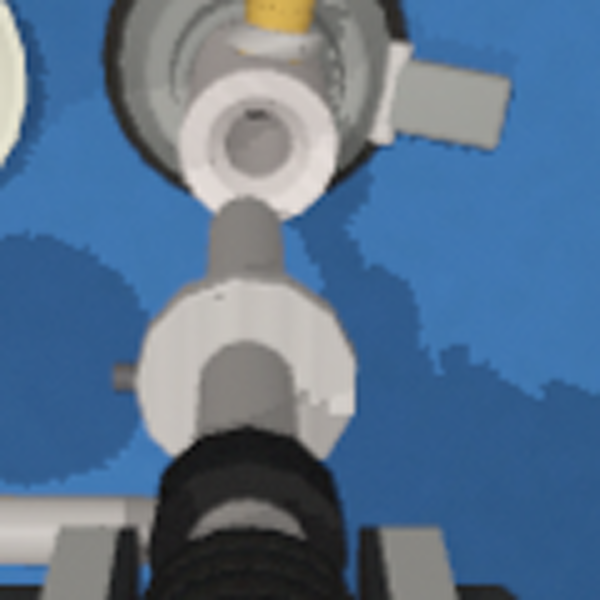

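View pics/s4.png

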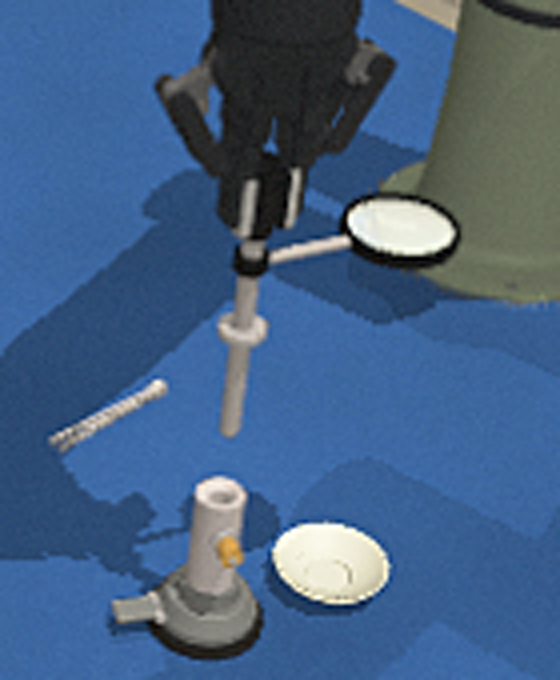

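View pics/t4.png

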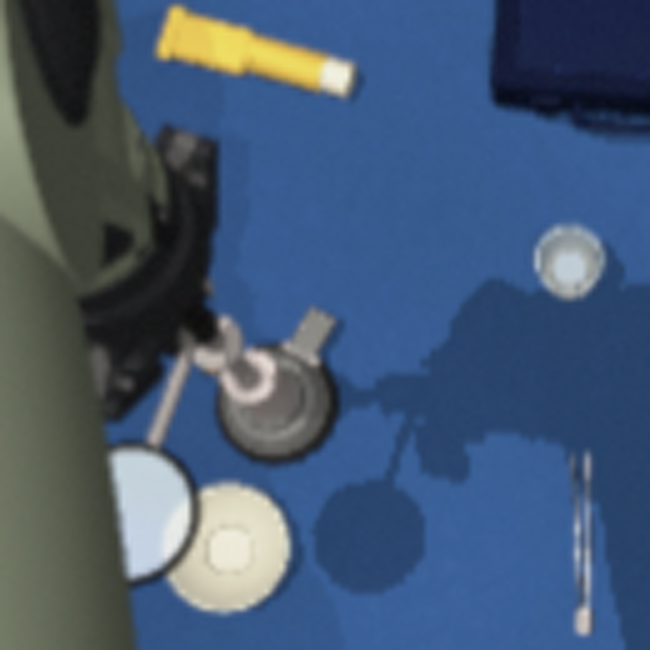

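```bash
python3 - <<'E'
from h import *
T=np.load('T4.npy')
mw=ray('wrist',(281.4,178.4),T); ms=ray('scene',(355,242.9)); 
mt=ray('top',((260+125/2.6)/1.4-.35,(230+222/2.6)/1.4-.35))
print('mouth',tri([mw,ms]),tri([mw,ms,mt]),atz('wrist',(281.4,178.4),.106,T))
P=T[:3,3]-[0,0,.151]
print('foot pred scene',proj('scene',P),'obs',(357.1,228.6))
# ball outline in wrist for a range of foot offsets
def outline(F,cam,T=None):
    C=F+[0,0,.006]; rng=np.random.default_rng(0); v=rng.normal(size=(3000,3)); v/=np.linalg.norm(v,axis=1)[:,None]
    return np.array([proj(cam,C+.006*x,T) for x in v])
o=outline(P,'wrist',T); print('w',o.min(0),o.max(0))
o=outline(P,'scene'); print('s',o.min(0),o.max(0))
for n,h in [('collar',.076),('rod100',.1)]:
    print(n,proj('wrist',P+[0,0,h],T),proj('scene',P+[0,0,h]))
im=np.load('w4.npy'); print(im[186:206,279].tolist())
for r in (195,200,203): print(r,im[r,268:294].sum(1).tolist())
E
```

```text
mouth (array([0.51515051, 0.19402677, 0.11106522]), [np.float64(0.0003828788751229188), np.float64(0.00038287887512278556)]) (array([0.51375027, 0.19274024, 0.10859259]), [np.float64(0.0015546204036480595), np.float64(0.0006563789068413679), np.float64(0.0011042284149081834)]) [0.51511239 0.19267863 0.106     ]
foot pred scene [356.65901628 229.3340089 ] obs (357.1, 228.6)Traceback (most recent call last):
  File "<stdin>", line 12, in <module>
  File "<stdin>", line 11, in outline
  File "h.py", line 18, in proj
    k=bot.calibration(cam); M=np.array(k['mtx'])
ValueError: time passes only in moves, steps and waits
```

```bash
cat >> h.py <<'E'
import functools
_c=functools.lru_cache(None)(bot.calibration)
class _B:
    def __getattr__(s,n): return _c if n=='calibration' else getattr(_bot,n)
_bot=bot; bot=_B()
E
python3 - <<'E'
from h import *
T=np.load('T4.npy')
P=T[:3,3]-[0,0,.151]
def outline(F,cam,T=None):
    C=F+[0,0,.006]; rng=np.random.default_rng(0); v=rng.normal(size=(2000,3)); v/=np.linalg.norm(v,axis=1)[:,None]
    return np.array([proj(cam,C+.006*x,T) for x in v])
o=outline(P,'wrist',T); print('w',o.min(0),o.max(0))
o=outline(P,'scene'); print('s',o.min(0),o.max(0))
for n,h in [('collar',.076),('rod100',.1)]:
    print(n,proj('wrist',P+[0,0,h],T),proj('scene',P+[0,0,h]))
im=np.load('w4.npy'); print(im[183:206,279].sum(1).tolist())
for r in (195,200,203): print(r,im[r,268:294].sum(1).tolist())
E
```

```text
w [271.53249693 186.14209901] [286.12283387 200.74945188]
s [354.36784647 224.88642905] [359.46438917 229.9309758 ]
collar [278.67831101 220.45477855] [360.00735331 203.90423642]
rod100 [278.60642692 233.7552289 ] [361.11815706 195.39008006]
[420, 454, 556, 601, 602, 578, 435, 383, 383, 382, 383, 382, 382, 383, 384, 384, 383, 384, 384, 375, 353, 394, 432]
195 [356, 356, 359, 367, 373, 382, 386, 387, 387, 388, 388, 382, 379, 375, 369, 362, 352, 343, 352, 350, 300, 292, 277, 280, 281, 281]
200 [357, 357, 358, 366, 375, 383, 384, 390, 387, 390, 388, 384, 380, 374, 369, 363, 355, 341, 347, 360, 361, 361, 349, 295, 280, 277]
203 [361, 360, 361, 358, 377, 385, 385, 389, 391, 388, 381, 353, 348, 348, 345, 343, 342, 345, 346, 352, 362, 362, 364, 364, 363, 344]
```

```bash
python3 - <<'E'
from h import *
T=np.load('T4.npy')
P=T[:3,3]-[0,0,.151]; z=T[:3,2];x=T[:3,0]
F=atz('wrist',(279.2,196.3),P[2]+.006,T)
for mz in (.104,.106,.108):
    M=atz('wrist',(281.4,178.4),mz,T); print('wrist rel',M-F,(M-F)@x,(M-F)@z, M)
Fs=atz('scene',(357.1,229.5-2.5),P[2]+.006)
for mz in (.104,.106,.108):
    M=atz('scene',(355,242.9),mz); print('scene rel',M-Fs,(M-Fs)@x,(M-Fs)@z,M)
print('F',F,'Fs',Fs,'P',P)
E
```

```text
wrist rel [ 0.00307661  0.00323024 -0.05297536] 0.002102829694459806 0.00393841054832264 [0.51501159 0.19227256 0.104     ]
wrist rel [ 0.00317741  0.00363631 -0.05097536] 0.0020911706280612747 0.004356542267438736 [0.51511239 0.19267863 0.106     ]
wrist rel [ 0.0032782   0.00404237 -0.04897536] 0.002079511561662743 0.004774673986554834 [0.51521318 0.1930847  0.108     ]
scene rel [-0.00185545 -0.00162943 -0.05297536] -0.0013488177428680151 -0.002063902972281935 [0.50903649 0.1889743  0.104     ]
scene rel [-0.00017462 -0.00010047 -0.05097536] -0.00013858137877186918 -0.0001409901321665233 [0.51071732 0.19050327 0.106     ]
scene rel [ 0.0015062   0.0014285  -0.04897536] 0.0010716549853243837 0.001781922707948918 [0.51239815 0.19203223 0.108     ]
F [0.51193498 0.18904232 0.15697536] Fs [0.51089194 0.19060373 0.15697536] P [0.51228638 0.1914571  0.15097536]
```

```bash
python3 - <<'E'
from h import *
bot.move_linear(np.array([.5123+.0027,.1915+.0032,.267]),speed=.05)
bot.wait(.3)
T=tool();np.save('T5.npy',T);im=bot.camera('wrist');np.save('w5.npy',im)
save(im[150:250,230:330],'w5c',6);im=bot.camera('scene');save(im[200:280,315:395],'s5',7)
print(T[:3,3],bot.read_ft_force(),bot.read_moment(),bot.read_clock())
E
```

```text
[0.51513539 0.19470343 0.26726634] [ 1.29294331  0.28634117 -1.8342415 ] [-0.00340353 -0.02279112  0.04542292] 13.275
```

View pics/w5c.png

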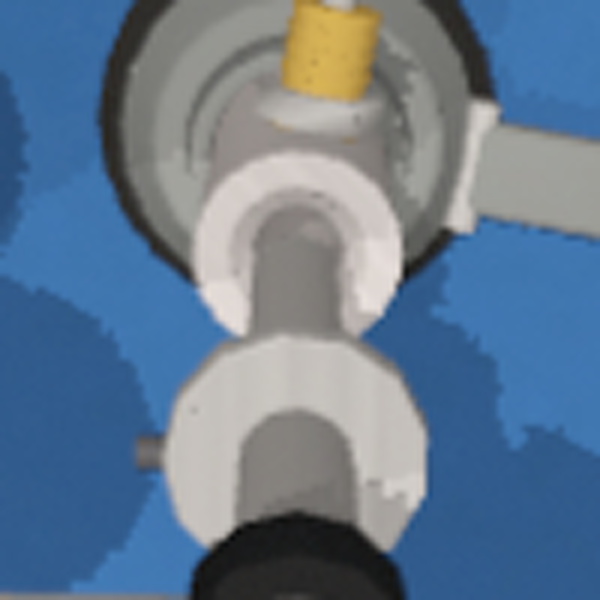

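View pics/s5.png

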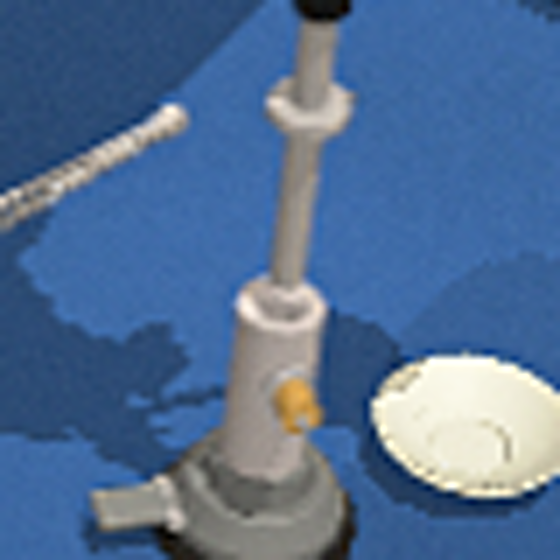

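```bash
python3 - <<'E'
from h import *
im=bot.camera('scene')[225:260,335:375]; 
g=cv2.resize(im[:,:,::-1],None,fx=18,fy=16,interpolation=cv2.INTER_NEAREST)
g=cv2.convertScaleAbs(g,alpha=1.6,beta=-110); cv2.imwrite('pics/s5b.png',g)
im=np.load('w5.npy')[170:215,255:305]
g=cv2.resize(im[:,:,::-1],None,fx=13,fy=13,interpolation=cv2.INTER_NEAREST)
g=cv2.convertScaleAbs(g,alpha=1.6,beta=-110); cv2.imwrite('pics/w5b.png',g)
T=np.load('T5.npy'); print(bot.read_ft_force(),tool()[:3,3])
im=bot.camera('top')[205:255,190:245]
g=cv2.resize(im[:,:,::-1],None,fx=12,fy=12,interpolation=cv2.INTER_CUBIC); cv2.imwrite('pics/t5b.png',g)
E
```

```text
[-0.22916281  1.07065292 -2.57411293] [0.51503032 0.19469516 0.26711166]
```

View pics/s5b.png

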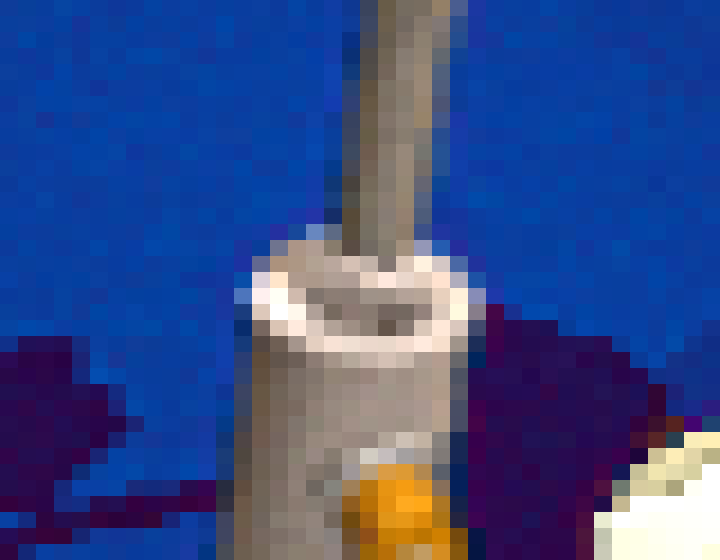

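View pics/w5b.png

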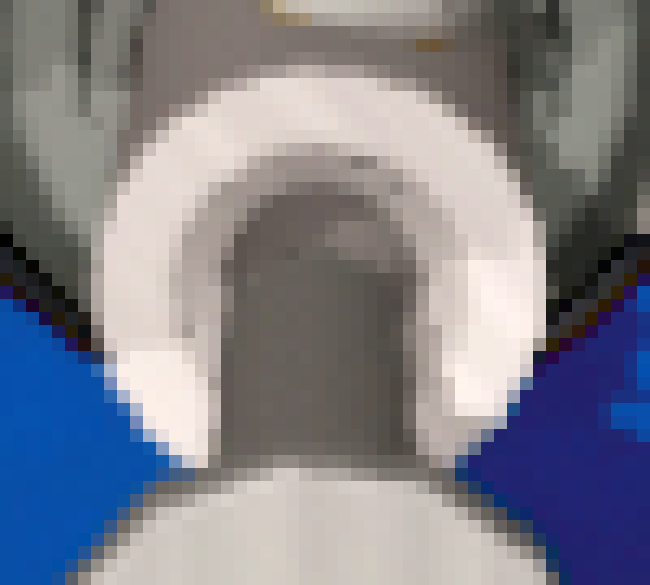

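View pics/t5b.png

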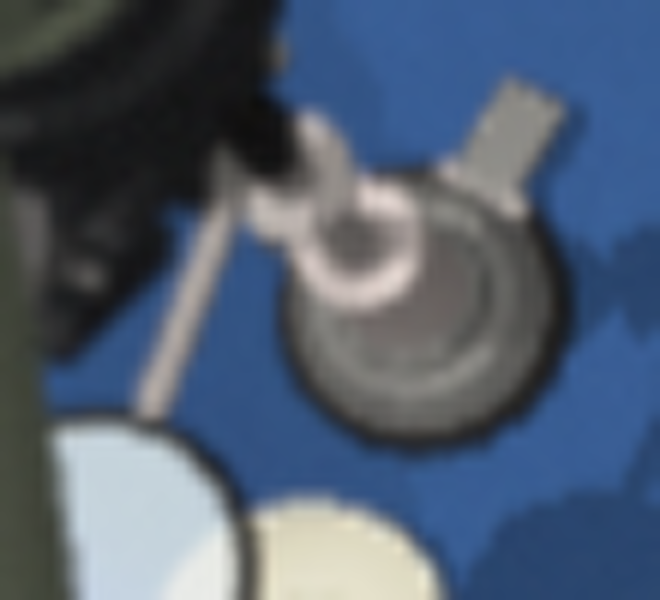

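```bash
cat >> h.py <<'E'
def st(m=''):
    print(m,'pos',np.round(bot.read_position(),5),'F',np.round(bot.read_ft_force(),2),'M',np.round(bot.read_moment(),3),'t',round(bot.read_clock(),2))
E
python3 - <<'E'
from h import *
p=np.array([.5158,.1960,.266])
bot.move_linear(p,speed=.03); bot.wait(.2); st('pre')
p[2]=.243
print(bot.move_linear(p,speed=.02,until_force=3)); st('hit'); bot.wait(.2); st()
im=bot.camera('wrist')
g=cv2.resize(im[160:220,250:310,::-1],None,fx=10,fy=10,interpolation=cv2.INTER_NEAREST)
cv2.imwrite('pics/w6.png',g)
E
```

```text
pre pos [0.51578 0.196   0.26596] F [ 0.12 -0.17 -2.71] M [-0.025 -0.043  0.008] t 13.82
False
hit pos [0.51573 0.19591 0.243  ] F [ 0.09 -1.02 -3.03] M [-0.39   0.038 -0.013] t 15.12
 pos [0.51576 0.19594 0.24302] F [ 0.35 -1.45 -2.87] M [-0.421  0.091  0.005] t 15.32
```

View pics/w6.png

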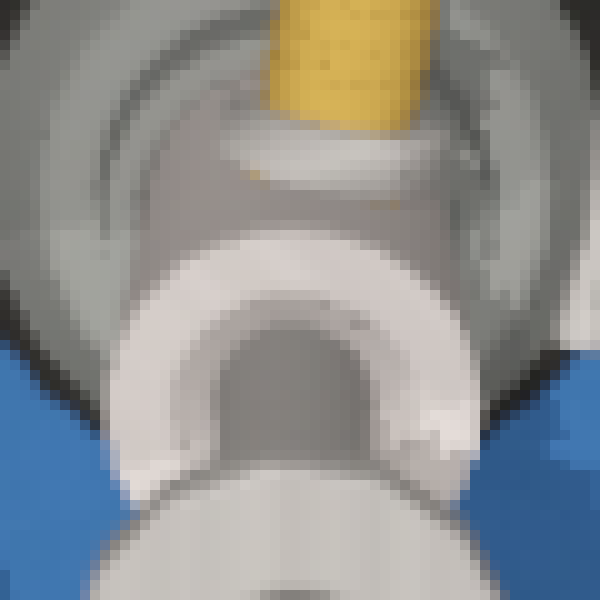

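```bash
python3 - <<'E'
from h import *
p=np.array([.5158,.1960,.243])
for i in range(2):
    p[1]-=.0005; bot.move_linear(p,speed=.01); bot.wait(.15); st()
b=bot.read_ft_force()[2]
import json
while p[2]>.2261:
    p[2]-=.001; hit=bot.move_linear(p,speed=.012,until_force=16)
    f=np.array(bot.read_ft_force()); print(round(p[2],4),hit,np.round(f-[0,0,b],1),np.round(bot.read_position(),4),np.round(bot.read_moment(),2))
    if hit or f[2]-b>17 or np.hypot(f[0],f[1])>15: break
st()
E
```

```text
pos [0.51578 0.19558 0.24304] F [-0.48 -1.28 -2.44] M [-0.319  0.145  0.02 ] t 15.78
 pos [0.51584 0.19511 0.24304] F [-0.8  -0.75 -2.19] M [-0.081  0.053  0.009] t 16.18
0.242 False [ 0.4 -0.6 -0.9] [0.5158 0.195  0.2419] [-0.09  0.05 -0.03]
0.241 False [ 0.1 -0.5  0.1] [0.5158 0.195  0.2409] [-0.11  0.03 -0.03]
0.24 False [-0.5  0.2  0.3] [0.5158 0.195  0.2399] [ 0.03 -0.03  0.01]
0.239 False [ 0.2 -0.  -1.1] [0.5158 0.195  0.2389] [ 0.03 -0.04 -0.04]
0.238 False [ 0.7 -0.6 -0.1] [0.5158 0.195  0.2379] [-0.06 -0.   -0.  ]
0.237 False [-0.9 -0.  -1.4] [0.5158 0.195  0.2369] [-0.03 -0.01 -0.02]
0.236 False [-0.5 -1.1 -0.3] [0.5157 0.195  0.2359] [-0.06  0.02 -0.03]
0.235 False [ 0.4 -0.7  1.5] [0.5156 0.1947 0.2349] [-0.32  0.22  0.05]
0.234 False [-2.5 -1.3  3.5] [0.5157 0.1949 0.2342] [-0.49  0.5   0.03]
0.233 False [-2.1 -2.3  6. ] [0.5158 0.195  0.2334] [-0.52  0.75  0.07]
0.232 False [-2.3 -1.3  7.4] [0.516  0.195  0.2325] [-0.52  0.7  -0.03]
0.231 False [-1.8 -0.8  6.5] [0.5159 0.195  0.2314] [-0.53  0.74  0.05]
0.23 False [-0.6 -0.8  2.2] [0.5157 0.1949 0.2296] [-0.51  0.31  0.05]
0.229 False [-1.1 -1.4  2.2] [0.5157 0.1949 0.2284] [-0.56  0.19 -0.  ]
0.228 False [-1.2 -0.8 -0.7] [0.5156 0.1949 0.2277] [-0.51  0.21  0.04]
0.227 False [-0.6 -1.3 -0.3] [0.5157 0.1949 0.2268] [-0.51  0.21 -0.04]
0.226 False [-2.  -1.3  1.5] [0.5156 0.1949 0.2257] [-0.61  0.25 -0.02]
 pos [0.51561 0.19491 0.22569] F [-2.02 -1.27 -0.7 ] M [-0.612  0.25  -0.023] t 20.43
```

```bash
python3 - <<'E'
from h import *
p=np.array([.5158,.1950,.226]); b=-2.4; L=[]
while p[2]>.1835:
    p[2]-=.0007; hit=bot.move_linear(p,speed=.008,until_force=5)
    f=np.array(bot.read_ft_force()); L.append((round(p[2],4),hit,np.round(f-[0,0,b],1).tolist(),round(bot.read_position()[2],4)))
    if hit or f[2]-b>6 : bot.wait(.05); st('stop'); break
print(*L[-14:],sep='\n'); print([l[2][2] for l in L])
E
```

```text
stop pos [0.516   0.1951  0.19994] F [-3.17 -3.    6.12] M [-0.987  0.996  0.028] t 29.98
(np.float64(0.2085), False, [-2.0, -2.0, 0.4], np.float64(0.2084))
(np.float64(0.2078), False, [-1.4, -2.6, 3.4], np.float64(0.2077))
(np.float64(0.2071), False, [-2.0, -3.0, 2.6], np.float64(0.2071))
(np.float64(0.2064), False, [-2.3, -2.3, -0.9], np.float64(0.206))
(np.float64(0.2057), False, [-2.2, -2.7, 0.3], np.float64(0.2056))
(np.float64(0.205), False, [-1.2, -2.6, 0.2], np.float64(0.2049))
(np.float64(0.2043), False, [-3.0, -2.3, 1.1], np.float64(0.2042))
(np.float64(0.2036), False, [-1.4, -3.7, -0.5], np.float64(0.2034))
(np.float64(0.2029), False, [-2.7, -3.2, 1.0], np.float64(0.2028))
(np.float64(0.2022), False, [-1.5, -3.1, 1.3], np.float64(0.2021))
(np.float64(0.2015), False, [-2.9, -2.9, 0.9], np.float64(0.2014))
(np.float64(0.2008), False, [-1.6, -2.8, 0.5], np.float64(0.2007))
(np.float64(0.2001), False, [-1.6, -2.9, 3.9], np.float64(0.2002))
(np.float64(0.1994), False, [-3.0, -4.4, 7.7], np.float64(0.2))
[1.4, 1.5, 2.9, -0.3, 3.8, 0.5, 1.8, 0.8, 0.5, 1.6, -1.1, 3.3, -0.6, 3.8, 0.9, -1.1, 3.0, 1.1, 1.7, 2.4, 1.4, 0.3, 1.3, -1.2, 0.4, 3.4, 2.6, -0.9, 0.3, 0.2, 1.1, -0.5, 1.0, 1.3, 0.9, 0.5, 3.9, 7.7]
```

```bash
python3 - <<'E'
from h import *
st()
T=tool();im=bot.camera('wrist');save(im,'w7',1.4);im=bot.camera('scene');save(im[160:290,290:430],'s7',5)
E
```

```text
pos [0.516   0.1951  0.19994] F [-3.17 -3.    6.12] M [-0.987  0.996  0.028] t 29.98
```

View pics/w7.png

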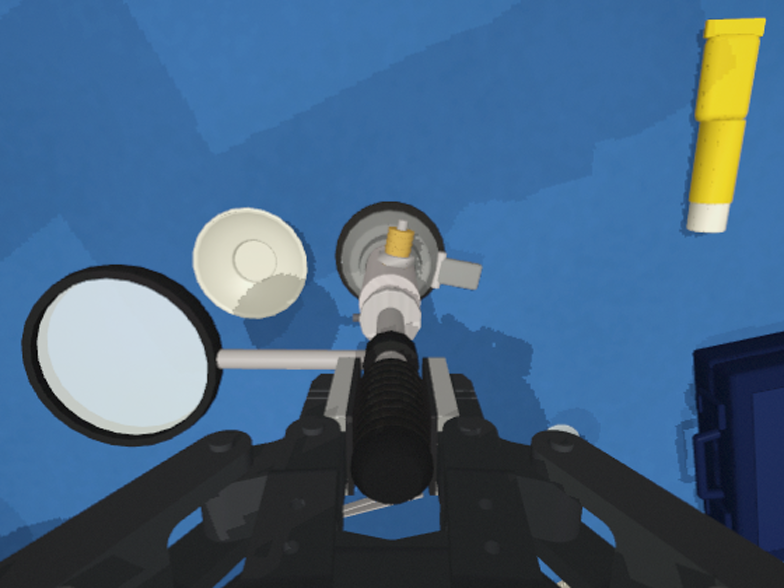

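View pics/s7.png

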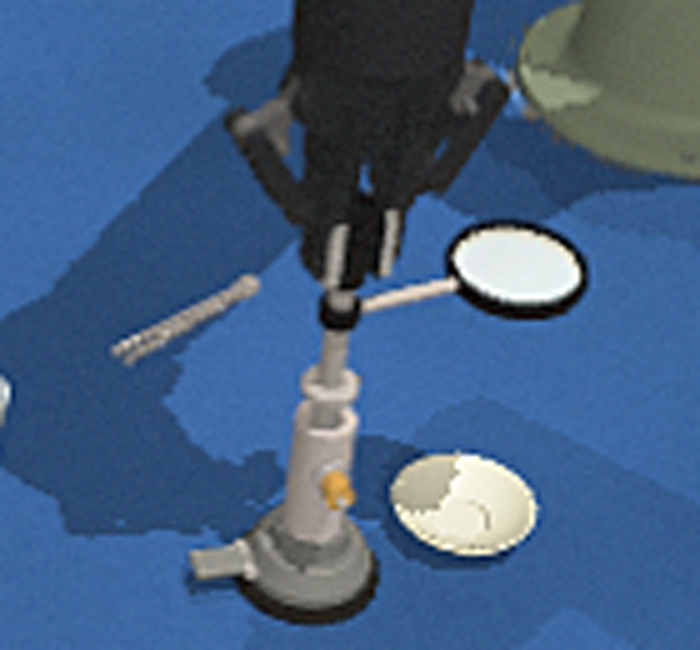

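```bash
python3 - <<'E'
from h import *
T=tool()
L=atz('wrist',(87.1,253),.175,T);D=atz('wrist',(250/1.4,263/1.4),.018,T);print('wrist',L,D,L-D)
L2=atz('scene',(515/5+290-.4,269/5+160-.4),.175);D2=atz('scene',(463/5+290-.4,505/5+160-.4),.018);print('scene',L2,D2,L2-D2)
E
```

```text
wrist [0.42325649 0.22042326 0.175     ] [0.42592053 0.21609192 0.018     ] [-0.00266404  0.00433134  0.157     ]
scene [0.42218475 0.21788653 0.175     ] [0.42591951 0.21645164 0.018     ] [-0.00373476  0.00143489  0.157     ]
```

```bash
python3 - <<'E'
from h import *
bot.set_gripper(0.7); bot.wait(.3); st('open')
p=np.array(bot.read_position())
bot.move_linear([p[0],p[1],.30],speed=.08); bot.wait(.3); st('up')
T=tool();np.save('T8.npy',T);im=bot.camera('wrist');save(im,'w8',1.4);im=bot.camera('scene');save(im[160:290,290:430],'s8',5);save(bot.camera('top'),'t8',1.4)
E
```

```text
open pos [0.51583 0.19503 0.19939] F [-0.49  0.71 -0.33] M [-0.056 -0.    -0.016] t 30.85
up pos [0.51575 0.195   0.29978] F [-0.21 -0.11 -0.86] M [ 0.073 -0.021 -0.023] t 32.56
```

View pics/w8.png

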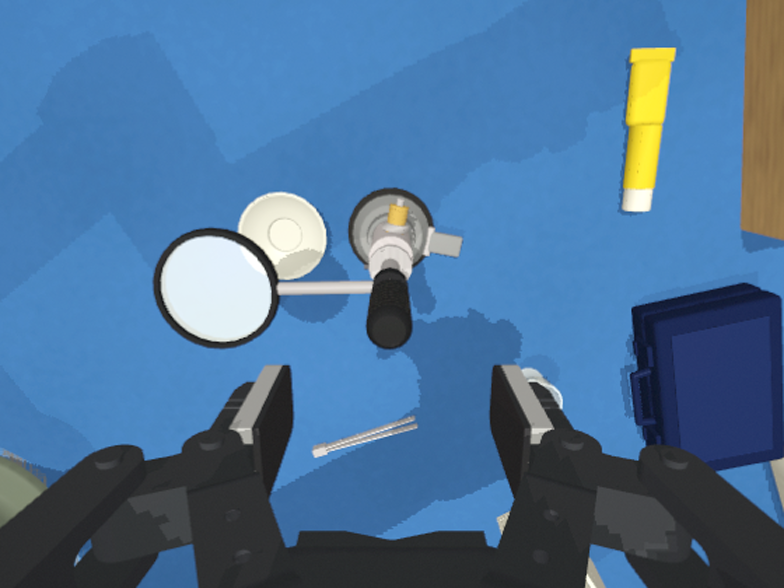

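View pics/s8.png

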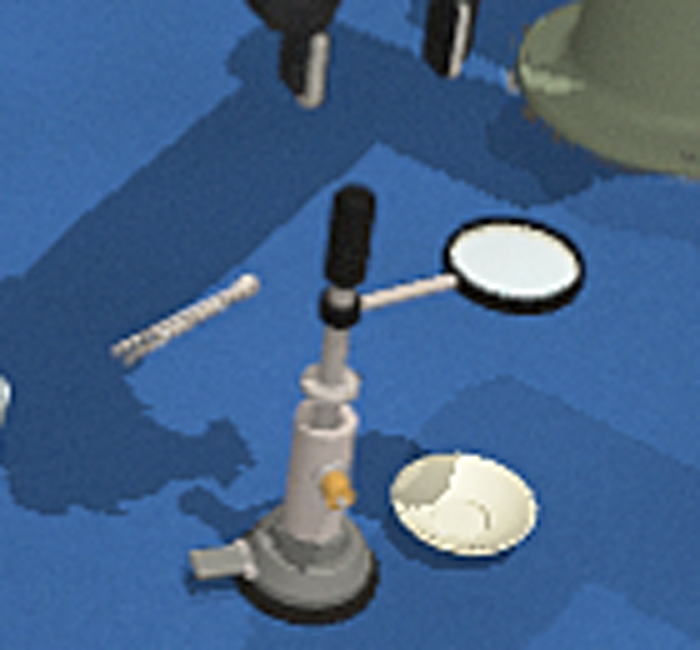

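View pics/t8.png

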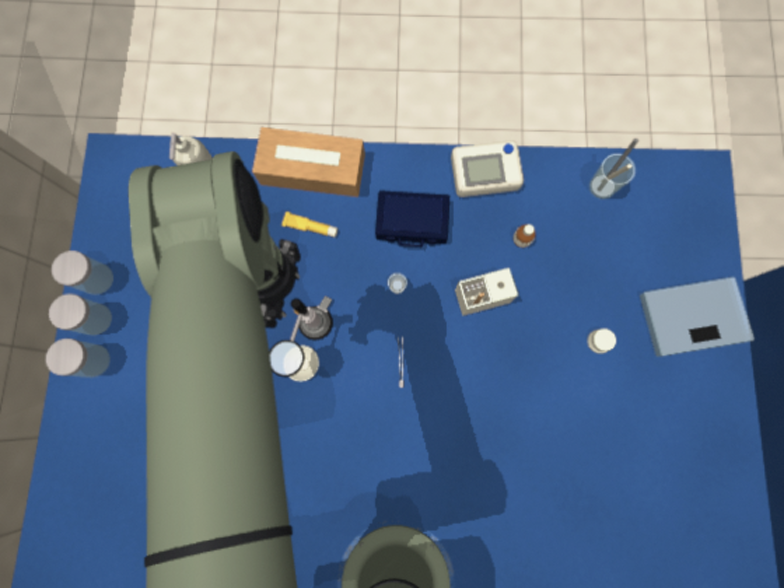

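```bash
python3 - <<'E'
from h import *
a=cv2.cvtColor(cv2.imread('pics/s7.png'),cv2.COLOR_BGR2GRAY).astype(np.float32); b=cv2.cvtColor(cv2.imread('pics/s8.png'),cv2.COLOR_BGR2GRAY).astype(np.float32)
for n,(x0,y0,x1,y1) in dict(lens=(440,210,595,325),collar=(295,365,365,405),boss=(315,300,450,330),tube=(280,430,360,540),dish=(385,445,545,565)).items():
    # search a-patch within b
    r=cv2.matchTemplate(b[y0-15:y1+15,x0-15:x1+15],a[y0:y1,x0:x1],cv2.TM_CCOEFF_NORMED); _,v,_,l=cv2.minMaxLoc(r); print(n,v,(np.array(l)-15)/5)
T=np.load('T8.npy')
print('handle top',atz('wrist',(389.5/1.4,327/1.4),.243,T),'lens',atz('wrist',(217/1.4,288/1.4),.175,T),'dish',atz('wrist',(283/1.4,236/1.4),.018,T))
E
```

```text
lens 0.9824231266975403 [-0.6 -1. ]
collar 0.9538768529891968 [ 0.  -0.4]
boss 0.9813953638076782 [ 0.  -0.6]
tube 0.9887557625770569 [0. 0.]
dish 0.9901379346847534 [0. 0.]
handle top [0.51494417 0.19307993 0.243     ] lens [0.42244155 0.21610593 0.175     ] dish [0.42657881 0.21547359 0.018     ]
```

```bash
python3 - <<'E'
from h import *
bot.set_gripper(0.0,grasp_force=20)
p=np.array([.5152,.1938,.262]); bot.move_linear(p,speed=.06); bot.wait(.2); st('pre')
b=bot.read_ft_force()[2]; L=[];n=0
while p[2]>.236:
    p[2]-=.0005; hit=bot.move_linear(p,speed=.008,until_force=5)
    f=np.array(bot.read_ft_force()); L.append((round(p[2],4),round(bot.read_position()[2],4),np.round(f-[0,0,b],1).tolist()))
    if hit or f[2]-b>6: break
bot.wait(.1); st('press'); print(*L[-8:],sep='\n')
p[2]=.30; bot.move_linear(p,speed=.06); bot.wait(.2); st('up')
T=tool();im=bot.camera('wrist');save(im,'w9',1.4);im=bot.camera('scene');save(im[160:290,290:430],'s9',5)
a=cv2.cvtColor(cv2.imread('pics/s8.png'),cv2.COLOR_BGR2GRAY).astype(np.float32); b=cv2.cvtColor(cv2.imread('pics/s9.png'),cv2.COLOR_BGR2GRAY).astype(np.float32)
for n,(x0,y0,x1,y1) in dict(lens=(440,210,595,325),collar=(295,365,365,405),boss=(315,300,450,330),tube=(280,430,360,540),dish=(385,445,545,565)).items():
    r=cv2.matchTemplate(b[y0-15:y1+15,x0-15:x1+15],a[y0:y1,x0:x1],cv2.TM_CCOEFF_NORMED); _,v,_,l=cv2.minMaxLoc(r); print(n,v,(np.array(l)-15)/5)
E
```

```text
pre pos [0.51547 0.19385 0.26242] F [ 0.06 -0.12  0.12] M [-0.027 -0.017  0.019] t 34.28
press pos [0.51567 0.19382 0.24225] F [-0.47 -0.54  5.95] M [-0.11   0.068 -0.044] t 44.63
(np.float64(0.245), np.float64(0.245), [-0.9, -0.1, -0.4])
(np.float64(0.2445), np.float64(0.2445), [-0.1, -0.1, -0.6])
(np.float64(0.244), np.float64(0.2439), [-0.3, 0.9, 0.5])
(np.float64(0.2435), np.float64(0.2435), [0.0, 0.6, -0.2])
(np.float64(0.243), np.float64(0.2432), [-0.3, 1.0, -0.1])
(np.float64(0.2425), np.float64(0.2428), [0.7, -0.1, 4.2])
(np.float64(0.242), np.float64(0.2425), [-0.3, -0.7, 5.2])
(np.float64(0.2415), np.float64(0.2423), [-0.6, -0.8, 6.3])
up pos [0.51501 0.19376 0.29967] F [-0.4   0.57 -0.26] M [0.008 0.01  0.009] t 45.96
lens 0.9965453743934631 [0. 0.]
collar 0.9883625507354736 [0. 0.]
boss 0.9906980395317078 [0. 0.]
tube 0.9977266192436218 [0. 0.]
dish 0.9995738863945007 [0. 0.]
```

View pics/w9.png

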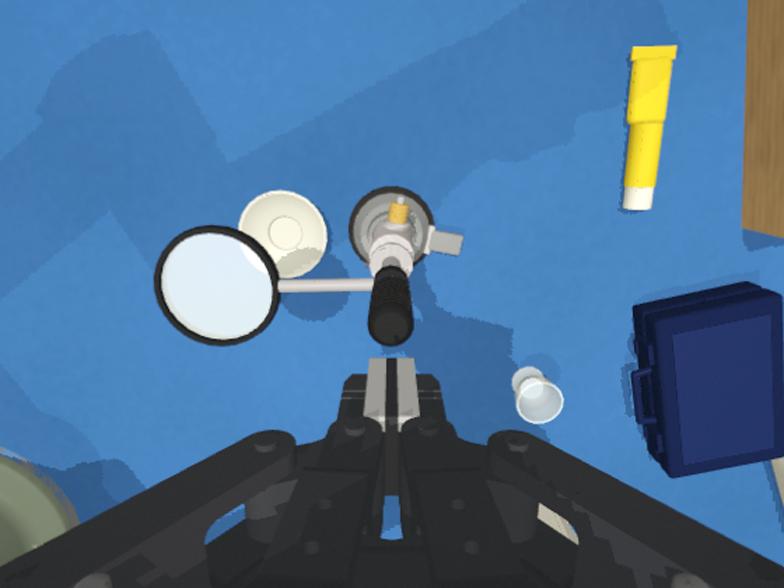

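View pics/s9.png

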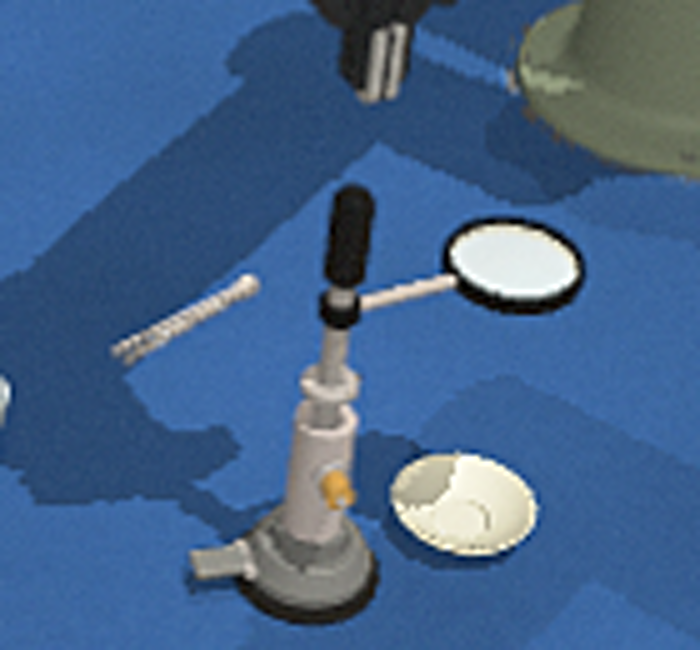

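```bash
python3 - <<'E'
from h import *
st(); bot.close_job()
E
```

```text
pos [0.51509 0.19377 0.29978] F [ 0.05 -0.37  0.32] M [0.007 0.046 0.025] t 46.06
the job is handed in; nothing more can be done
```

The magnifier is in the post holder with its foot on the height stop, and I handed the job in at 46 s. No verdict came back, so everything below is from my own checks.

- **Lift and entry:** I gripped the handle, lifted the magnifier straight out and carried it upright to the holder. I lined the foot up with the mouth using the wrist camera, and it entered without catching.
- **Plunger:** I felt my way past it in 1 mm steps. The force rose to about 7 N, just under the 8–15 N stated, and dropped again where it should.
- **Stop:** The stop was about 58 mm below the mouth. I ended the descent at about 8.5 N on the tool, under the 15 N limit.
- **After release:** The pictures suggested the magnifier had risen about 1 mm. I pressed lightly on the handle top with the closed fingers, to about 6 N. The resistance was stiff at once and the height matched the stop, so the foot was still resting on it.
- **Final checks:**
  - The lens is about 4–5 mm from the dish centre, against a limit of 25 mm.
  - The dish and holder did not shift in the pictures, and the other items look unmoved.
  - The gripper was about 50 mm clear of the magnifier, with about 0 N on the tool.

**Disagreement between cameras:** above the mouth, the scene camera and the wrist camera differed by 2–4 mm on where the foot was. I followed the wrist camera, and the clean entry bore that out.

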